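# Zero the micrometer level, then level the casting plate and hold it on its jack

### The arm

A 6-joint arm with a two-finger parallel gripper is mounted at the origin on the work surface; the furniture and walls round the work are solid. World frame = base frame: x ahead of the robot, y to its left, z up, the work surface at z = 0. Lengths are in m, angles in rad, forces in N, time in s.
With the tool pointing down it reaches from about 0.325 to 0.9 m from the base axis. Payload 3.5 kg.
Tool frame: the origin (TCP) lies at the very end of the fingers, on their centre line; the grasp point (between the pads) lies behind it (robot.hold_point_z is the z of the grasp point in the tool frame, in m); z points along the fingers, y is the line along which they close (so a half turn about z gives the same grasp; the last joint's range is limited). The gripper opens to 85 mm and grips with 20 to 120 N. Pads are 22 mm wide; open, the fingers measure 114 mm over their backs; the gripper's body (76 mm by 85 mm) begins 54 mm behind the grasp point. The pads swing forward as they close: fully open they stand 13 mm farther back than shut.
Start: joints at [1.208, 0.276, -0.026, 1.268, 0, 1.467], TCP at [0.161, 0.604, 0.205] pointing down, gripper open.
Joint ranges: [-3.12, 3.12], [-0.85, 1.88], [-1.08, 1.24], [-1.95, 2.15], [-1.57, 1.53], [-3.14, 3.14]. Speed limits (rad/s): [2.57, 2.57, 3.14, 3.14, 3.14, 3.14].

### API

Orientations are given as a unit quaternion [x, y, z, w].
In Python, from workcell import robot gives the robot as it stands. Calls block until the motion is done:
- robot.reach(position, orientation): joint-space move of the TCP to a pose.
- robot.movel(position, speed=0.15, rotation=None, until_force=None): straight line of the TCP; rotation=None keeps the orientation; speed is the mean speed in m/s. With until_force (N) it stops when the force on the tool has changed by that much, and returns True; else False.
- robot.move_j(angles): joint-space move.
- robot.command_gripper(opening, force=None): opening from 0.0 (shut) to 1.0 (fully open); force is the grip in N (None keeps the last); returns when the fingers have stopped.
- robot.hold(seconds).
- robot.solve_ik(position, orientation): joint angles nearest the present ones, or None.
- robot.read_state(): the state.
- robot.snapshot(name): name is "scene" or "top"; returns a dict with "color" (384x512x3 uint8, red, green, blue), "z_map" (384x512 float32, m along the optical axis (not along the pixel's ray), 0 where there is no reading), "fov_y" (degrees; the focal length in pixels is half the picture's height over the tangent of half this angle, whatever the lens; pixels are square), "cx", "cy" (the principal point, pixels), "R" (3x3) and "t" (3): a world point X has camera coordinates R X + t. Camera axes: x right, y down, z forward; pixel columns grow to the right and rows downward; lengths in m; the calibration is good to about 2 mm. A picture is of the moment at which its call begins.
A pose or a line that the arm cannot do raises robot.MotionError and nothing moves.
- robot.sign_off(): hands the job in; it is judged then, once.
Trained networks look in a picture, given as the dict that the camera call returned (one of the last four; its "shot" number tells which), for a name from the list of things; names that differ only in an ending like _2 or _b are one class to them, and where a whole thing is asked for, a point or a joint stands for the part that bears it (a point fixed in the world has none). Each returns a list of dicts, best first, with "p" (0 to 1); they miss things now and then, are a little off and sometimes report something else, mostly with a low value. They report only what shows in the picture. A call takes as long as a camera call.
- robot.recognise(picture, target): "point" ([x, y, z] in m, in world coordinates, good to about 4 mm: the middle of the surface that is visible of it).
- robot.tip_of(picture, target): "point" ([x, y, z] in m, in world coordinates, good to about 4 mm: a listed point, or the origin of a listed thing).
The state is a dict: "t": time; "joint_pos": joint angles; "joint_velocities": joint speeds; "joint_efforts": joint torques, N m; "position": TCP position; "tool_rot": TCP orientation; "force": force on the tool from outside, world axes, zero at the start; "torque": the same for the moment, N m; "opening": opening from 0.0 (shut) to 1.0 (fully open); "finger_force": force on a finger pad.
Only numpy, scipy, OpenCV 4.12 (cv2) and the standard library are available. Lean on these libraries where they do the work, as an engineer would, in place of code of your own. Each camera call takes 0.05 s, during which the arm holds its last target. There are 200 camera calls.

### The job

Level the casting plate so its two window-frame moulds can be poured flat. First turn the drum of the level on the plate until its pointer reads zero on the dial; then push the jack knob at the plate's free end down against the lift springs until the jack's foot sits firmly on its pad, and turn the knob until the bubble stands centred between the two lines of the vial. Finish holding: keep your grip on the jack knob and keep pressing, with the bubble centred, so that a workmate can run down the two slack hold-down bolts; do not let go, and leave the loose things around the stand where they are.

Things in the scene. Friction and masses are not known exactly. Their poses are not given: they have to be found in the camera images.
- stand: Levelling stand, fixed to the table: grey base 170 x 320 mm (x by y), 22 mm high, under a hinged aluminium plate. Origin on the table under its middle, z up, y along the stand: the hinge is at the +y end, the free end with the jack at -y. Two hold-down bolts with hex heads rise through the plate at (+-62, -85) mm, tops 79 mm above the table; slack at the start.
- plate: Casting plate, 180 x 330 x 12 mm, origin at the centre of its top face, 62 mm above the table when level; z is its normal. Hinged about x at y = +145 mm. Springs hold the free end up (33 mrad, 9 mm at the jack) until pressed. It carries the micrometer level (bar along y at x = -32 mm: glass vial in the middle at y = +4, drum at y = +88) and two printed window frames, 9 mm high.
- drum_grip (a point): Grip point on the drum's vertical axis, 16 mm above the dial. The drum is a black bar knob 34 mm long, 13 mm wide, 28 mm high on a white dial of 62 mm diameter. At zero the bar lies along the stand's x axis and its pointer (white line on top, thin nose below) looks to -x, at the dial's one long thick mark; short marks are 22.5 degrees apart. It tilts the vial.
- drum (a joint): Angle of the drum in rad: 0 = pointer at the zero mark; grows when turned clockwise seen from above (at value a the bar is turned by -a from the stand's x axis). It starts 0.5 to 1.35 rad clockwise of zero, stays where it is left and turns with about 0.05 N m.
- bubble (a joint): Place of the bubble along the vial in m: 0 = centred between the two black lines, positive = towards the jack knob (it goes to the higher end). It stops at +-0.022. Bubble 24 mm long, lines 30 mm apart. It lags: wait about 1.5 s. With the plate up it lies at the +0.022 end; it tells the truth only with the jack's foot pressed on its pad.
- jack_grip (a point): Grip point on the axis of the jack knob, about 49 mm above the plate: a black knurled cylinder of 38 mm diameter reaching 9 mm above this point and 19 mm below it, where a flange (54 mm diameter, 6 mm thick) begins, on which fingertips can push. Knob, screw and foot are one piece (8 mm a turn). With the foot on its pad the knob keeps its height while it turns and the plate moves.
- jack: The jack screw (knob, shank, flat foot 18 mm wide); origin on its axis. The foot hangs 6 to 9 mm above its pad until the knob is pressed; the springs yield at 5 to 8 N, then the foot stops hard: aim for 12 to 25 N in all. Clockwise from above raises the free end and moves the bubble towards the knob, 11 mm per rad. It starts 0.7 to 1.45 rad too far clockwise; turns with 0.06 N m.
- jack_pad: Steel pad of 22 mm diameter on the base under the jack's foot, its top 26 mm above the table. Pressing 10 N harder on it shifts the bubble by about 1 mm away from the knob.
- tweezers: Loose tweezers, 112 mm long, 8 mm high, on the table in front of the stand. Leave alone.
- pin_vice: Loose pin vice, 111 mm long, 15 mm thick, on the table in front of the stand. Leave alone.
- putty_tin: Loose putty tin, 66 mm diameter, 38 mm high, on the table beside the stand's jack end. Leave alone.

How it is judged:
On the way, in this order (a step that is already met when the one before it is completed fails the run):
1. the drum's pointer stands at zero on its dial (value of joint drum between -0.12 and 0.12 rad), for 0.3 s.
2. the jack is pressed down so that its foot sits on the pad (contact force between jack and jack_pad above 2.5 N), for 0.3 s.
At the end, for the whole second after the job is handed in: The drum's pointer is within 0.12 rad of zero, the bubble within 3 mm of the middle (so the plate is within 2 mrad of level), the jack's foot bears on its pad with more than 2.5 N, and the robot's fingers still hold and press the jack knob (all of step 1 and value of joint bubble between -0.003 and 0.003 m and angle between plate's own z axis and vertical below 0.002 rad and contact force between jack and jack_pad above 2.5 N and contact force between jack and the fingers above 2 N); the arm keeps its last pose, push and grip.
It fails at once if a loose thing beside the stand is knocked out of its place (more than 20 mm) (distance of any of tweezers, pin_vice, putty_tin from where it was at the start of the episode above 0.02 m).
It also fails if it takes over 69 s, if anything falls off the work surface, if the arm or the gripper's body presses on something with over 40 N, if the wrist force passes 120 N, or if a joint passes its speed limit or range.

## Working session

There is one attempt and no reset: what is moved stays moved. The work goes in short steps, each a Python script; the robot and the scene stay as the last script left them, time stands still between calls to the robot, and variables do not carry over. Pictures are saved under pics/ and viewed, at most 10 in all, crops included, and the job is handed in when it is done.

```bash
mkdir -p pics; ls; cat > h.py <<'E'
from workcell import robot
import numpy as np, cv2
from scipy.spatial.transform import Rotation as Rot
def shot(name,fn=None):
    s=robot.snapshot(name)
    if fn: cv2.imwrite('pics/'+fn,cv2.cvtColor(s['color'],cv2.COLOR_RGB2BGR))
    return s
def foc(s): return 192/np.tan(np.radians(s['fov_y'])/2)
def proj(s,X):
    c=s['R']@np.array(X)+s['t']; f=foc(s)
    return np.array([s['cx']+f*c[0]/c[2], s['cy']+f*c[1]/c[2]])
def unproj(s,u,v,zw):
    d=np.array([(u-s['cx'])/foc(s),(v-s['cy'])/foc(s),1]); R=np.array(s['R'])
    o=-R.T@s['t']; d=R.T@d
    return o+d*(zw-o[2])/d[2]
def down(yaw): # tool y axis direction yaw+90deg
    return (Rot.from_euler('z',yaw)*Rot.from_euler('x',np.pi)).as_quat()
E
python3 - <<'E'
from h import *
print(robot.hold_point_z, robot.read_state())
for n in ('top','scene'):
    s=shot(n,n+'0.png'); print(n,s['fov_y'],-np.array(s['R']).T@s['t'])
    for k in ('stand','plate','drum_grip','jack_grip','jack_pad','putty_tin','tweezers','pin_vice'):
        for f in ('tip_of',):
            r=getattr(robot,f)(s,k)[:2]
            print(k,[(np.round(q['point'],4),round(q['p'],2),np.round(proj(s,q['point']))) for q in r])
E
```

```text
pics
-0.0187 {'t': 0.0, 'joint_pos': array([ 1.20762972e+00,  2.77178175e-01, -2.78644203e-02,  1.26800472e+00,
       -9.44969833e-07,  1.46737938e+00]), 'joint_velocities': array([ 0.00066723, -0.0004799 ,  0.00018334, -0.00357459, -0.00153334,
        0.0005414 ]), 'joint_efforts': array([ 5.39067457e-05, -4.45508838e+01,  2.95202190e+01,  1.62730931e-02,
       -8.40870439e-05,  1.04302806e-07]), 'position': array([0.16024856, 0.60325039, 0.20413947]), 'tool_rot': array([ 1.29509946e-01,  9.91577484e-01, -1.09511606e-03, -2.59733968e-04]), 'force': array([0.08540884, 0.28241555, 0.29104361]), 'torque': array([-0.01917172, -0.05916369,  0.06373284]), 'finger_force': 0.0, 'opening': 0.9986843609383117}
top 57.952363144048086 [ 0.42270277 -0.0224815   0.93005724]
stand [(array([0.5359, 0.0263, 0.0008]), 0.65, array([217., 182.]))]
plate [(array([0.5336, 0.0278, 0.0662]), 0.8, array([215., 180.]))]
drum_grip [(array([0.4834, 0.1037, 0.1159]), 0.62, array([181., 199.]))]
jack_grip [(array([0.5351, 0.025 , 0.0695]), 0.69, array([216., 179.])), (array([ 0.5625, -0.0893,  0.1183]), 0.64,
[... 288 characters left out ...]
24 [-0.15774228  0.32724744  0.46757686]
stand [(array([ 0.5346,  0.0261, -0.0007]), 0.8, array([221., 224.]))]
plate [(array([ 0.4243, -0.1122,  0.0005]), 0.64, array([305., 234.])), (array([0.5325, 0.0262, 0.0696]), 0.58, array([221., 196.]))]
drum_grip [(array([0.4783, 0.1088, 0.119 ]), 0.61, array([191., 193.]))]
jack_grip [(array([ 0.5695, -0.0908,  0.1177]), 0.96, array([263., 158.]))]
jack_pad []
putty_tin [(array([ 0.5938, -0.1952, -0.0043]), 0.49, array([294., 193.]))]
tweezers [(array([3.946e-01, 5.190e-02, 1.000e-04]), 0.52, array([239., 264.])), (array([0.4796, 0.1085, 0.1168]), 0.18, array([191., 194.]))]
pin_vice [(array([ 0.4263, -0.1102,  0.0012]), 0.58, array([303., 233.]))]
```

```bash
python3 - <<'E'
import cv2
i=cv2.imread('pics/top0.png')[110:260,140:340]; cv2.imwrite('pics/t0c.png',cv2.resize(i,None,fx=4,fy=4,interpolation=cv2.INTER_CUBIC))
i=cv2.imread('pics/scene0.png')[120:270,150:350]; cv2.imwrite('pics/s0c.png',cv2.resize(i,None,fx=4,fy=4,interpolation=cv2.INTER_CUBIC))
E
```

```text
(no output)
```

View pics/t0c.png

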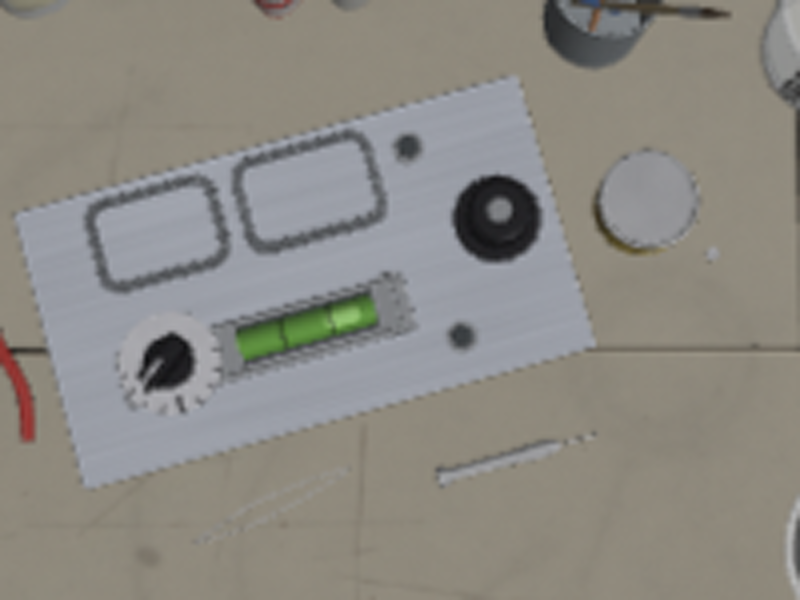

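View pics/s0c.png

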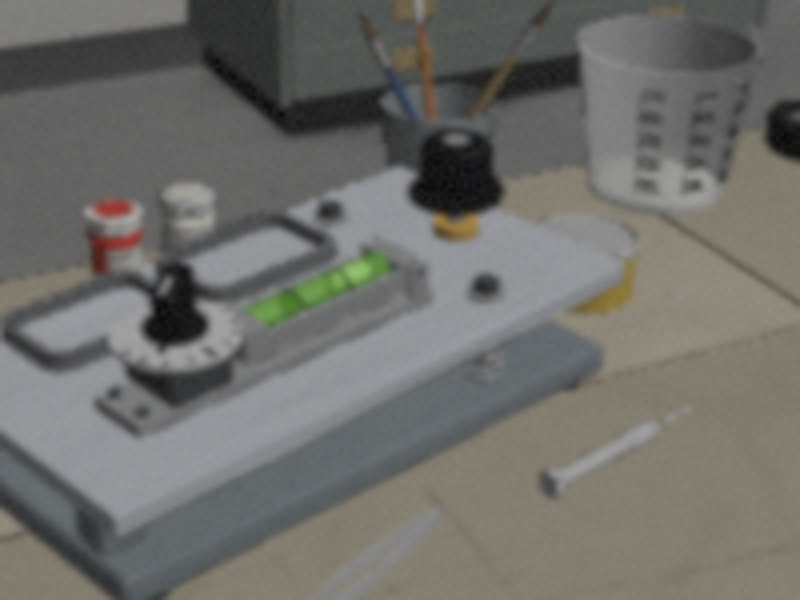

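The top crop shows the dial's zero mark at (181,405) and the pointer tip at (147,385), so the drum is about 1 rad clockwise of zero. The jack knob is at (497,212) and the plate corners are at (18,213), (518,75), (595,345) and (85,488). The scene crop shows the plate tilted up at the jack end, with the bubble towards the knob.

```bash
python3 - <<'E'
from h import *
s=shot('top')
c=[(18,213,.062),(518,75,.0725),(595,345,.0725),(85,488,.062)]
P=[unproj(s,140+(u+.5)/4-.5,110+(v+.5)/4-.5,z) for u,v,z in c]
print(np.round(P,4)); 
d1=P[0]-P[1]; d2=P[3]-P[2]; e1=P[0]-P[3]; e2=P[1]-P[2]
print([np.arctan2(-d[0],d[1]) for d in(d1,d2)],[np.arctan2(e[1],e[0]) for e in(e1,e2)])
yaw=np.mean([np.arctan2(-d[0],d[1]) for d in(d1,d2)]); C=np.mean(P,0)
ax=np.array([np.cos(yaw),np.sin(yaw)]); ay=np.array([-np.sin(yaw),np.cos(yaw)])
print('yaw',yaw,'C',C,[np.linalg.norm(x) for x in(d1,d2,e1,e2)])
print('drum from stand', C[:2]-.032*ax+.088*ay,'jack',[C[:2]+y*ay for y in(-.12,-.13)])
# dial: white blob near, knob blob from depth
z=s['z_map']; f=foc(s); v,u=np.mgrid[0:384,0:512]
X=np.stack([(u-s['cx'])/f*z,(v-s['cy'])/f*z,z],-1); W=(X-s['t'])@np.array(s['R'])
np.save('W.npy',W)
for n,p,lo,hi in (('drumtop',(.481,.106),.118,.16),('dial',(.481,.106),.093,.113),('knobtop',(.566,-.09),.121,.16)):
    m=(np.hypot(W[...,0]-p[0],W[...,1]-p[1])<.042)&(W[...,2]>lo)&(W[...,2]<hi)
    q=W[m]; print(n,len(q),q.mean(0),np.median(q[:,2]),q.min(0),q.max(0))
    if n=='drumtop':
        w,V=np.linalg.eigh(np.cov(q[:,:2].T)); print(w,V[:,1],np.arctan2(V[1,1],V[0,1]))
# pointer white pixels on the bar top
g=s['color'].min(2); k=(184,200) 
print(g[188:212,170:196])
E
```

```text
[[ 0.5775  0.2067  0.062 ]
 [ 0.6647 -0.1084  0.0725]
 [ 0.4929 -0.1547  0.0725]
 [ 0.4056  0.1613  0.062 ]]
[np.float64(0.270076122484629), np.float64(0.2697464335212052)] [np.float64(0.2577566495643399), np.float64(0.2633004648356904)]
yaw 0.2699112780029171 C [0.53517572 0.02623085 0.06725   ] [np.float64(0.32706754099484575), np.float64(0.3280520941370166), np.float64(0.17781191780144565), np.float64(0.17791060838672476)]
drum from stand [0.48086945 0.1025121 ] jack [array([ 0.56717323, -0.0894245 ]), array([ 0.56983969, -0.09906244])]
drumtop 85 [0.47953169 0.10436932 0.12711295] 0.12769332142495407 [0.46540479 0.09139076 0.11852909] [0.49542632 0.11891505 0.13083617]
[1.48958133e-05 9.49422033e-05] [-0.77582556  0.63094746] 2.4588188224966934
dial 476 [0.48066171 0.09959688 0.10031364] 0.100190092902417 [0.45007895 0.06452536 0.09383479] [0.5099773  0.13379977 0.11131421]
knobtop 213 [ 0.56666984 -0.09126981  0.12806643] 0.12831709927735763 [ 0.54771804 -0.1092092   0.12187181] [ 0.5855739  -0.07349761  0.13430045]
[[155 155 154 154 155 155 156 157 160 158 161 164 165 165 161 1
[... 1853 characters left out ...]
72 110 148
  167 167 167 164 156 157 143 130]
 [129 162 161 156 166 149  76  38  51  41  54  57  58  71 102 137 167 168
  168 168 168 156 125 133 132 134]
 [150 149 142 124 166 149  72  81 113 105 119 120 120 135 165 165 168 168
  168 169 168 168 159 138 155 155]
 [150 133 118 138 167 157 123 137 166 166 168 169 168 163 153 157 168 168
  165 163 168 168 162 147 155 155]
 [145 116 127 166 168 166 164 168 166 166 167 168 168 151  97 122 168 167
  155 136 157 157 152 155 155 154]
 [149 134 130 142 162 154 141 167 165 166 164 161 166 153  98 109 168 167
  156 123 118 139 154 154 154 154]
 [155 147 126 126 140 143 135 166 165 162 151 142 166 161 125  95 159 166
  169 165 136 154 155 155 156 155]]
```

```bash
cat >> h.py <<'E'
YAW=0.266; AY=np.array([-np.sin(YAW),np.cos(YAW),0]); AX=np.array([np.cos(YAW),np.sin(YAW),0])
def tdown(yaw,tilt=0.033): # tool antiparallel to plate normal
    T=Rot.from_rotvec(-tilt*AX)
    return (T*Rot.from_quat(down(yaw))).as_quat()
E
python3 - <<'E'
from h import *
D=np.array([.480,.1035,.1045])
J=np.array([.567,-.091,.10])
for p,ys in((D,(-.68,.266,-.68+np.pi,.266+np.pi)),(J,np.arange(-3,3.3,.5))):
    for y in ys:
        q=robot.solve_ik(p,tdown(y)); print(round(y,2),None if q is None else np.round(q,2))
E
```

```text
-0.68 [ 0.1   0.12 -0.45  1.   -0.03 -2.36]
0.27 [ 0.1   0.12 -0.45  1.   -0.03  2.98]
2.46 [ 0.1   0.12 -0.45  1.   -0.03  0.78]
3.41 [ 0.1   0.12 -0.45  1.   -0.03 -0.16]
-3.0 [-0.26  0.25 -0.29  1.01 -0.03 -0.4 ]
-2.5 [-0.26  0.25 -0.29  1.01 -0.03 -0.9 ]
-2.0 [-0.26  0.25 -0.29  1.01 -0.03 -1.4 ]
-1.5 [-0.26  0.25 -0.29  1.01 -0.03 -1.9 ]
-1.0 [-0.26  0.25 -0.29  1.01 -0.03 -2.4 ]
-0.5 [-0.26  0.25 -0.29  1.01 -0.03 -2.9 ]
0.0 [-0.26  0.25 -0.29  1.01 -0.03  2.89]
0.5 [-0.26  0.25 -0.29  1.01 -0.03  2.39]
1.0 [-0.26  0.25 -0.29  1.01 -0.03  1.89]
1.5 [-0.26  0.25 -0.29  1.01 -0.03  1.39]
2.0 [-0.26  0.25 -0.29  1.01 -0.03  0.89]
2.5 [-0.26  0.25 -0.29  1.01 -0.03  0.39]
3.0 [-0.26  0.25 -0.29  1.01 -0.03 -0.11]
```

```bash
python3 - <<'E'
from h import *
D=np.array([.480,.1035,.1045])
robot.command_gripper(.6,25)
robot.reach(D+[0,0,.08],tdown(2.46))
print(robot.read_state()['t'])
hit=robot.movel(D,speed=.06,until_force=6); print(hit)
robot.command_gripper(0,25)
st=robot.read_state(); print(st['t'],st['position'],st['opening'],st['finger_force'],st['force'],st['torque'])
for y in np.linspace(2.46,YAW+np.pi,5)[1:]:
    robot.reach(D,tdown(y)); 
robot.hold(.2)
st=robot.read_state(); print(st['t'],st['position'],st['opening'],st['finger_force'],st['force'],st['torque'],st['joint_pos'])
shot('scene','s1.png')
robot.command_gripper(.6)
robot.movel(D+[0,0,.09],speed=.12)
robot.hold(.3)
print(robot.read_state()['t'])
E
```

```text
3.5083
False
5.5333 [0.48000134 0.10348801 0.1045037 ] -0.001961036317188773 0.0 [ 0.15312215 -0.09806035 -0.3890855 ] [ 0.04302267  0.00915752 -0.02504184]
7.1 [0.48000089 0.1035024  0.10450796] -0.005513070812332029 0.0 [-0.25972137  0.72227704 -0.16233067] [0.07001238 0.02516102 0.03756846] [ 0.10182981  0.11739575 -0.44800823  0.99999495 -0.03256481 -0.16201438]
8.8917
```

The gripper closed fully, so it missed the bar or closed above it. I'll look at the picture.

```bash
python3 - <<'E'
from h import *
i=cv2.imread('pics/s1.png')[90:270,130:330]
robot.reach([.42,.30,.25],tdown(YAW+np.pi,0))
s=shot('top','t1.png'); j=cv2.imread('pics/t1.png')[160:250,140:240]
cv2.imwrite('pics/v1.png',np.hstack([cv2.resize(i,(500,450),interpolation=3),cv2.resize(j,(300,270)).repeat(1,0) if 0 else cv2.copyMakeBorder(cv2.resize(j,(300,270),interpolation=3),0,180,0,0,0)]))
print(robot.tip_of(s,'drum_grip')[:2], robot.read_state()['t'])
E
```

```text
[{'point': [0.4801, 0.1037, 0.1158], 'p': 0.58}] 9.85
```

View pics/v1.png

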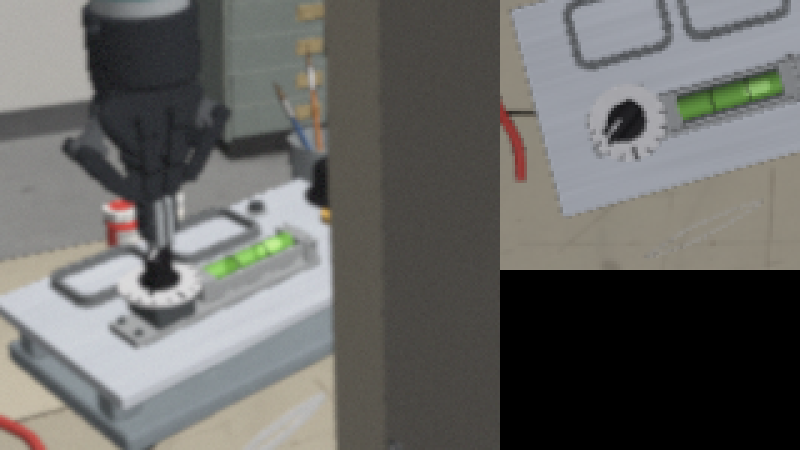

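The pointer hasn't moved. I'll check the reported TCP against where the fingertips appear in the picture.

```bash
python3 - <<'E'
from h import *
s=shot('scene'); t=shot('top')
for p in([.480,.1035,.1045],[.480,.1035,.116],[.480,.1035,.128]): print(p,proj(s,p),proj(t,p))
st=robot.read_state(); print(st['position'],Rot.from_quat(st['tool_rot']).as_matrix().round(2),st['opening'],proj(s,st['position']),proj(t,st['position']))
i=cv2.imread('pics/s1.png')[150:220,150:240]; u,v=proj(s,[.480,.1035,.1045])
i=cv2.resize(i,None,fx=6,fy=6,interpolation=cv2.INTER_CUBIC)
cv2.circle(i,(int((u-150)*6),int((v-150)*6)),4,(0,0,255),-1)
cv2.imwrite('pics/v2.png',i)
# zoomed current scene, showing fingers w/ TCP
z=s['z_map']; f=foc(s); vv,uu=np.mgrid[0:384,0:512]
X=np.stack([(uu-s['cx'])/f*z,(vv-s['cy'])/f*z,z],-1); W=(X-s['t'])@np.array(s['R'])
m=(np.hypot(W[...,0]-.48,W[...,1]-.1035)<.03)&(W[...,2]>.116); print('drumtop scene',W[m].mean(0),W[m].max(0),m.sum())
m=(np.hypot(W[...,0]-.42,W[...,1]-.30)<.06)&(W[...,2]>.15)&(W[...,2]<.4); print('fingers lowest',W[m][np.argsort(W[m][:,2])[:6]] if m.any() else None)
E
```

```text
[0.48, 0.1035, 0.1045] [193.82288944 199.37020564] [182.20690982 200.32940082]
[0.48, 0.1035, 0.116] [193.55113455 193.79964953] [181.45868238 199.99034103]
[0.48, 0.1035, 0.128] [193.26364025 187.90645966] [180.65510462 199.6261992 ]
[0.42029843 0.29867966 0.2493663 ] [[-0.97 -0.26 -0.  ]
 [-0.26  0.97 -0.  ]
 [ 0.   -0.   -1.  ]] 0.5949665345497188 [ 69.39007122 154.17801666] [ 68.47064877 226.23169992]
drumtop scene [0.47557062 0.10757503 0.12296321] [0.49460577 0.1197401  0.12680092] 105
fingers lowest [[0.41231128 0.32901863 0.27718195]
 [0.43964441 0.27558817 0.27746879]
 [0.41568326 0.32991892 0.27756048]
 [0.40571803 0.32699631 0.27772427]
 [0.42339491 0.27259469 0.27774775]
 [0.42812684 0.27321144 0.2777937 ]]
```

View pics/v2.png

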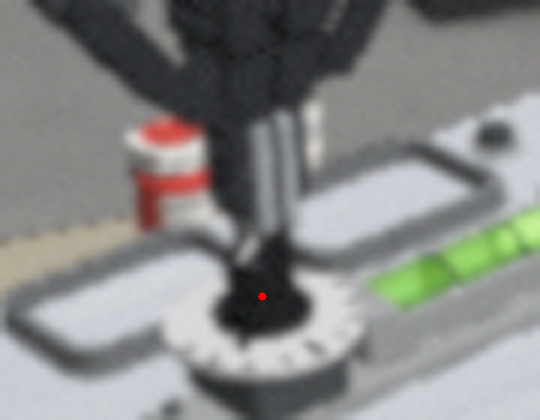

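The picture shows the fingertips about 20 mm above the reported TCP, so the tool offset is wrong. I'll measure it with the gripper in the air, both shut and open.

```bash
python3 - <<'E'
from h import *
def low():
    st=robot.read_state(); p=st['position']
    for n in('scene','top'):
        s=shot(n,f'f_{n}.png'); z=s['z_map']; f=foc(s); vv,uu=np.mgrid[0:384,0:512]
        X=np.stack([(uu-s['cx'])/f*z,(vv-s['cy'])/f*z,z],-1); W=(X-s['t'])@np.array(s['R'])
        m=(np.hypot(W[...,0]-p[0],W[...,1]-p[1])<.07)&(W[...,2]>p[2]-.03)&(W[...,2]<p[2]+.06)
        q=W[m]-p; 
        if len(q): 
            l=q[q[:,2]<np.percentile(q[:,2],1)+.012]
            print(n,st['opening'],len(q),np.percentile(q[:,2],[0,1,5]).round(4),'xy mean low',l.mean(0).round(4),l.min(0).round(4),l.max(0).round(4))
robot.reach([.42,.22,.25],tdown(YAW+np.pi,0))
low()
robot.command_gripper(0); low()
print(robot.read_state()['t'])
i=cv2.imread('pics/f_scene.png')
s=shot('scene'); u,v=proj(s,robot.read_state()['position'])
i=cv2.resize(i[int(v)-60:int(v)+40,max(0,int(u)-60):int(u)+60],None,fx=5,fy=5,interpolation=cv2.INTER_CUBIC)
cv2.circle(i,(int((u-max(0,int(u)-60))*5),int((v-int(v)+60)*5)),4,(0,0,255),-1); cv2.imwrite('pics/v3.png',i)
E
```

```text
scene 0.6018306665547215 604 [0.0279 0.0289 0.0311] xy mean low [-0.0045 -0.      0.0355] [-0.019  -0.0386  0.0279] [0.0169 0.039  0.0408]
top 0.6018306665547215 11 [0.0322 0.0326 0.0343] xy mean low [-0.0015 -0.0318  0.0381] [-0.0034 -0.0341  0.0322] [ 0.0003 -0.0287  0.0422]
scene -0.001297680809545168 497 [0.0249 0.0262 0.0282] xy mean low [-0.0066  0.0006  0.0327] [-0.0121 -0.0139  0.0249] [0.0086 0.0142 0.0381]
top -0.001297680809545168 12 [0.0337 0.0337 0.0337] xy mean low [-0.0079 -0.0084  0.0392] [-0.0102 -0.0099  0.0337] [-0.0047 -0.0047  0.0446]
11.1083
```

View pics/v3.png

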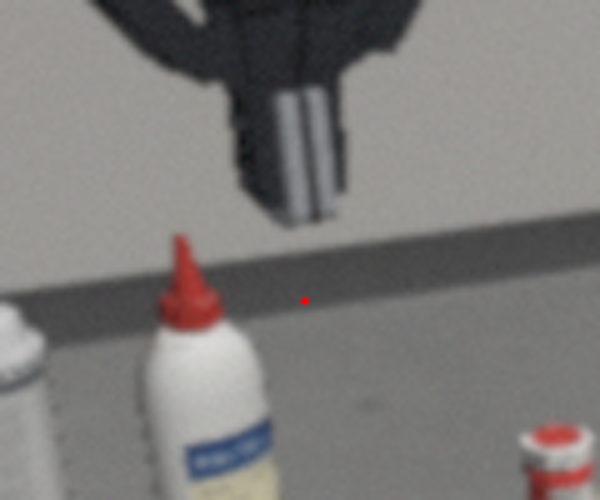

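The real fingertips are about 25.5 mm behind the reported TCP when shut and about 28 mm behind at 0.6 opening. I'll correct for that and retry the drum with a force guard.

```bash
cat >> h.py <<'E'
OFF=0.0255
def tcp(tip,q): # reported-TCP position for a wanted real fingertip (shut) position
    return np.array(tip)+OFF*Rot.from_quat(q).as_matrix()[:,2]
E
python3 - <<'E'
from h import *
D=np.array([.480,.1035,.1045])
robot.command_gripper(.5,25)
q=tdown(2.46)
robot.reach(tcp(D+[0,0,.06],q),q)
hit=robot.movel(tcp(D,q),speed=.06,until_force=6); print(hit)
st=robot.read_state(); print(st['position'],tcp(D,q),st['force'])
robot.command_gripper(0,25)
st=robot.read_state(); print(st['t'],st['opening'],st['finger_force'],st['force'],st['torque'])
if st['finger_force']>5:
    for y in np.linspace(2.46,YAW+np.pi,5)[1:]:
        q=tdown(y); robot.reach(tcp(D,q),q)
    robot.hold(.2)
    st=robot.read_state(); print(st['t'],st['opening'],st['finger_force'],st['force'],st['torque'])
    robot.command_gripper(.5)
    robot.movel(tcp(D+[0,0,.06],q),speed=.12)
robot.reach([.42,.28,.25],tdown(YAW+np.pi,0))
s=shot('top','t2.png'); a=cv2.imread('pics/t2.png')[165:235,145:215]
cv2.imwrite('pics/v4.png',cv2.resize(a,None,fx=7,fy=7,interpolation=cv2.INTER_CUBIC))
z=s['z_map']; f=foc(s); v,u=np.mgrid[0:384,0:512]
X=np.stack([(u-s['cx'])/f*z,(v-s['cy'])/f*z,z],-1); W=(X-s['t'])@np.array(s['R'])
m=(np.hypot(W[...,0]-.48,W[...,1]-.1035)<.03)&(W[...,2]>.118)&(W[...,2]<.16)
w,V=np.linalg.eigh(np.cov(W[m][:,:2].T)); print('bar',np.arctan2(V[1,1],V[0,1]),m.sum(),robot.read_state()['t'])
E
```

```text
False
[0.48074401 0.1027061  0.07945443] [0.48022117 0.10268824 0.07901388] [0.4223755  0.34627307 0.61400569]
13.8833 0.14812176512877 30.508973300457 [2.57578473 3.28512024 0.96708811] [ 0.53045047 -0.38081174  0.06422274]
15.45 0.14830225754017848 30.358654260635376 [ 2.19973243  6.94412284 -0.59442299] [ 1.43884054 -0.62427914  0.03146193]
bar -2.8545531059781606 87 17.425
```

View pics/v4.png

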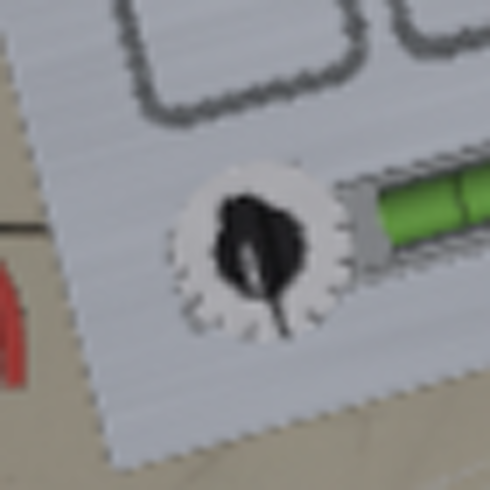

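The pointer nose now lies on the thick mark (crop px about (283,325)), with a bar-angle error of about 0.02 rad. Next is the jack: grip and press.

```bash
python3 - <<'E'
from h import *
K=np.array([.567,-.091,.1015])   # wanted TCP-tip spot: ~2mm+ above flange
y0=2.0; q=tdown(y0)
robot.command_gripper(1.0,60)
robot.reach(tcp(K+[0,0,.075],q),q)
hit=robot.movel(tcp(K,q),speed=.08,until_force=6); print('hit',hit)
robot.command_gripper(0,60)
st=robot.read_state(); print(st['t'],st['opening'],st['finger_force'],st['force'],st['torque'],st['position'])
if st['finger_force']>20:
    q2=tdown(y0,0); p=tcp(K,q2)-.0018*AY+[0,0,-.012]
    h=robot.movel(p,speed=.012,rotation=q2,until_force=18)
    print(h,st['position'],robot.read_state()['position'])
    if not h: h=robot.movel(robot.read_state()['position']-[0,0,.006],speed=.01,until_force=12); print(h)
    robot.hold(1.5)
    st=robot.read_state(); print(st['t'],st['opening'],st['finger_force'],st['force'],st['torque'],st['position'],st['tool_rot'])
    a=shot('top','t3.png'); b=shot('scene','s3.png')
    v=np.array([.53517,.02623,.08])-.032*AX+.004*AY
    for s,n in((a,'t3'),(b,'s3')): print(n,proj(s,v),proj(s,v-.022*AY))
    i=cv2.imread('pics/t3.png')[140:220,160:280]; j=cv2.imread('pics/s3.png')[120:200,180:300]
    cv2.imwrite('pics/v5.png',np.vstack([cv2.resize(x,(480,300) if 0 else (450,300),interpolation=cv2.INTER_CUBIC) for x in(i,j)]))
E
```

```text
hit False
21.0417 0.4213030763208361 59.54591158311814 [-1.14126586 -0.16847838  3.86073163] [0.06657414 0.30175844 0.00081502] [ 0.56744754 -0.09187818  0.07666713]
True [ 0.56744754 -0.09187818  0.07666713] [ 0.56765509 -0.09268796  0.069509  ]
23.3083 0.4217652050940653 59.91450904402882 [-2.21539985  0.53679818  6.68636425] [ 0.17235876  0.44903549 -0.02499816] [ 0.56767636 -0.0926537   0.06963068] [ 0.54035469  0.84142911 -0.00232078  0.00291031]
t3 [217.30755012 191.52866404] [225.95770329 189.18259504]
s3 [229.12885251 196.67298491] [237.47068689 193.30735411]
```

View pics/v5.png

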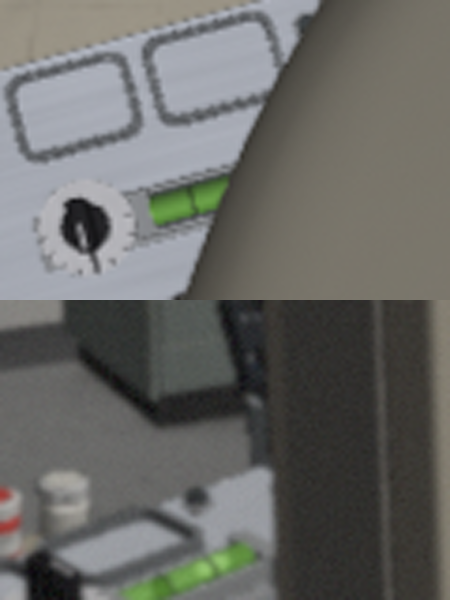

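The bubble shows in the scene view (bright area near the knob end), but the top view is blocked by the arm. The steady force is only 6.7 N, so I'll press further in small steps.

```bash
python3 - <<'E'
from h import *
p0=robot.read_state()['position']; z=p0[2]
for k in range(14):
    z-=.0005; robot.movel([p0[0],p0[1],z],speed=.005); robot.hold(.15)
    st=robot.read_state(); print(round(z,4),st['position'].round(4),st['force'].round(1),st['finger_force'].round(1))
    if st['force'][2]>19: break
robot.hold(1.2)
st=robot.read_state(); print(st['t'],st['force'],st['position'])
b=shot('scene','s4.png')
j=cv2.imread('pics/s4.png')[180:215,205:255]
cv2.imwrite('pics/v6.png',cv2.resize(j,None,fx=14,fy=14,interpolation=cv2.INTER_CUBIC))
E
```

```text
Traceback (most recent call last):
AttributeError: 'float' object has no attribute 'round'
```

```bash
python3 - <<'E'
from h import *
p0=robot.read_state()['position']; z=p0[2]
for k in range(14):
    z-=.0005; robot.movel([p0[0],p0[1],z],speed=.005); robot.hold(.15)
    st=robot.read_state(); print(round(z,4),st['position'].round(4),st['force'].round(1))
    if st['force'][2]>19: break
robot.hold(1.2)
st=robot.read_state(); print(st['t'],st['force'],st['position'],st['finger_force'])
b=shot('scene','s4.png')
j=cv2.imread('pics/s4.png')[180:215,205:255]
cv2.imwrite('pics/v6.png',cv2.resize(j,None,fx=14,fy=14,interpolation=cv2.INTER_CUBIC))
E
```

```text
0.0695 [ 0.5676 -0.0925  0.0703] [-2.4  0.4  6.9]
0.069 [ 0.5677 -0.0926  0.0699] [-2.2  1.1  6.7]
0.0685 [ 0.5677 -0.0927  0.0694] [-2.6  0.6  7.2]
0.068 [ 0.5677 -0.0927  0.0693] [-2.8 -0.   9. ]
0.0675 [ 0.5677 -0.0927  0.0692] [-5.2 -0.1 11.6]
0.067 [ 0.5678 -0.0927  0.0692] [-4.5  1.6 14.1]
0.0665 [ 0.5678 -0.0927  0.0691] [-5.7  1.2 15.1]
0.066 [ 0.5679 -0.0928  0.0691] [-6.   1.2 17.9]
0.0655 [ 0.5679 -0.0928  0.069 ] [-7.1  1.4 21. ]
28.675 [-7.27352566  1.04140889 21.58911269] [ 0.56786782 -0.09281712  0.06903513] 61.436891527846456
```

View pics/v6.png

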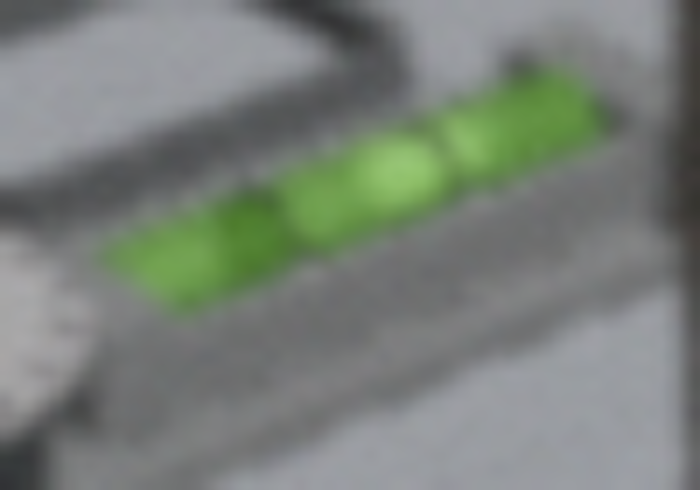

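The foot is firm on its pad at 21 N total. The vial lines are at crop x of about 278 and 440, and the bright bubble spans 362–490. That puts it about +12 mm, so I'll turn about 1.1 rad counter-clockwise.

```bash
cat >> h.py <<'E'
def look(fn):
    shot('scene','s_'+fn); j=cv2.imread('pics/s_'+fn)[180:215,205:255]
    cv2.imwrite('pics/'+fn,cv2.resize(j,None,fx=14,fy=14,interpolation=cv2.INTER_CUBIC))
    x=np.arange(105,605,10); g=cv2.imread('pics/'+fn).astype(int)
    a=[g[int(265-(u-150)*(265-100)/(560-150))-6:][:13,u-4:u+5].mean((0,1)) for u in x]
    return x,np.array(a)
PC=np.array([.5677,-.0926,.0655])
E
python3 - <<'E'
from h import *
for y in np.linspace(2.0,3.1,8)[1:]:
    q=tdown(y,.002); robot.reach(PC,q); st=robot.read_state(); print(round(y,2),st['force'].round(1),st['torque'].round(2),st['position'].round(4))
robot.hold(1.6); st=robot.read_state(); print(st['t'],st['force'],st['finger_force'],st['joint_pos'])
x,a=look('v7.png')
for u,c in zip(x,a): print(u,c[[2,1]].round().astype(int),end=' ')
E
```

```text
2.16 [-7.9  2.  21.5] [0.34 1.82 0.05] [ 0.5677 -0.0927  0.069 ]
2.31 [-8.1  2.1 20.8] [ 0.22  1.78 -0.03] [ 0.5677 -0.0928  0.069 ]
2.47 [-8.5  1.9 22. ] [0.18 1.84 0.03] [ 0.5677 -0.093   0.069 ]
2.63 [-9.1  1.7 22.2] [0.15 1.82 0.02] [ 0.5676 -0.0931  0.069 ]
2.79 [-8.7 -0.1 21.8] [0.12 1.86 0.06] [ 0.5676 -0.0932  0.069 ]
2.94 [-8.4  0.8 22.4] [0.16 1.81 0.01] [ 0.5676 -0.0933  0.069 ]
3.1 [-7.8 -1.2 22.2] [0.13 1.85 0.01] [ 0.5676 -0.0934  0.069 ]
32.25 [-8.63983265 -0.45820363 21.90687301] 61.34424049872905 [-0.27351358  0.29422831 -0.30836654  0.96633715 -0.00358443 -0.23173015]
105 [125 133] 115 [119 136] 125 [115 145] 135 [114 155] 145 [112 158] 155 [114 160] 165 [115 161] 175 [111 158] 185 [110 157] 195 [109 155] 205 [104 149] 215 [ 94 140] 225 [ 85 132] 235 [ 78 126] 245 [ 75 123] 255 [ 76 121] 265 [ 74 116] 275 [ 80 118] 285 [ 92 132] 295 [108 152] 305 [123 171] 315 [135 183] 325 [143 190] 335 [147 194] 345 [149 194] 355 [148 195] 365 [149 194] 375 [148 193] 385 [147 193] 395 [145 191] 405 [140 186] 415 [127 170] 425 [104 146] 435 [ 86 123] 445 [ 86 123] 455 [ 96 138] 465 [107 153] 475 [112 158] 485 [111 156] 495 [108 155] 505 [104 150] 515 [ 98 145] 525 [ 96 142] 535 [ 94 140] 545 [ 92 138] 555 [ 93 138] 565 [ 97 140] 575 [104 139] 585 [112 134] 595 [118 128]
```

View pics/v7.png

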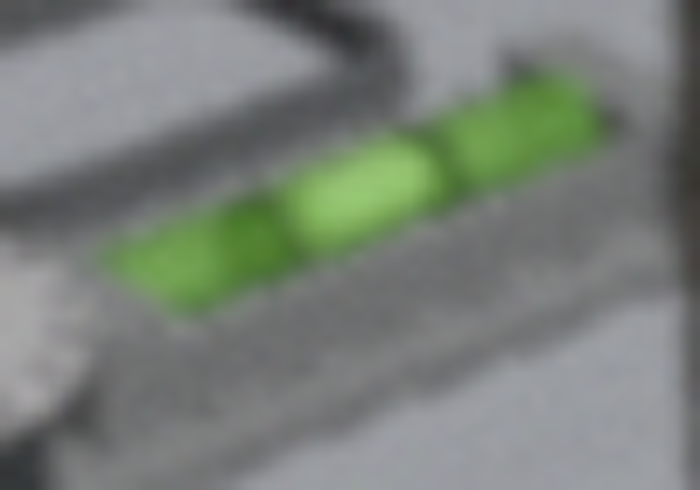

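The vial lines are at crop x of about 273 and 441, and the bubble spans about 298–424, so it stands within about 1 mm of the middle. The press is steady at 22 N and the grip at 61 N, so I'm handing in.

```bash
python3 -c "
from workcell import robot
print(robot.sign_off())"
```

```text
the job is handed in; nothing more can be done
None
```

I handed the job in at about 32 s with the drum at zero (within about 0.02 rad), the bubble centred to about 1 mm, and the arm still gripping the jack knob (61 N) and pressing its foot onto the pad (about 22 N in all); no verdict came back.

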